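Tighten the strip reel and hold the tension arm wound forward

TASK

A fresh reel of LED strip sits on the pay-off stand. Screw the bar-shaped hand nut on its hub clockwise until it is fully tight, then swing the sprung tension arm forward against its spring as far as its stop and keep holding it there for threading: finish while the gripper is still holding the arm at the stop. Leave the cup, the tape roll and the screwdriver where they are.

Things in the scene. Friction and masses are not known exactly. Their poses are not given: they have to be found in the camera images.
- stand: pay-off stand, fixed: grey plate 230 (x) x 380 (y) mm, top 18 mm above the table; its -x long edge (front) faces the robot. Origin on the table near mid-plate, z up. In its frame (mm): reel's hub axis x 10, y 90; arm pivot x 60, y -30; white exit-guide rollers 70 tall at x -73 and -97, y -165; rubber posts 12 wide, 40 tall: forward stop x 3, y -30, rest stop x 75, y -85.
- hub_nut (a joint): turn of the hand nut, rad: grows clockwise seen from above, starts between 0 and 1, fully tight at a hard end at 2.4. Stays where left (thread friction about 0.06 N m), does not rise or sink. It sits on the reel, whose braked turntable gives way only above about 0.6 N m.
- hub_nut_grip (a point): middle of the hand nut's upright steel grip bar, on the hub axis, 73 mm above the table. The bar is 58 mm long (along this point's x axis), 12 mm thick (y), and stands from 60 to 86 mm above the table. Under it: a round foot 26 mm wide, a washer 54 mm wide, then the flat-lying white reel, 180 mm wide, its top 49 mm above the table.
- spring_pivot (a joint): swing of the tension arm about its upright pivot, rad: 0 at rest (arm along the stand's -y), grows clockwise seen from above as the arm swings to the stand's front edge; 1.30 is the hard forward stop. A torsion spring always drives it back to 0: 0.35 N m at rest, 1.0 N m at the stop (3 to 8 N at the roller).
- tension_arm: the arm: flat aluminium bar 18 mm wide, 6 mm thick, top 30 mm above the table, swinging level. Origin on the pivot axis 22 mm above the table; its x axis points along the bar to the roller, z up. The round spring body on the pivot is 42 mm wide and reaches 62 mm above the table.
- roller_mid (a point): middle of the white roller standing on the arm's free end, 125 mm from the pivot axis, 55 mm above the table: the place to hold the arm by. An upright cylinder 24 mm thick, from 34 to 75 mm above the table, with a 30 mm flange at its foot; it spins freely on its pin.
- cup: paper cup, 72 mm wide at the rim, 85 mm tall, loose; origin under its centre. To be left alone.
- tape: roll of masking tape lying flat, 100 mm wide, 24 mm tall, loose; origin under its centre. To be left alone.
- screwdriver: screwdriver with black handle, 200 mm long, lying behind the stand; origin under its middle. To be left alone.

How it is judged:
By the outcome, as a careful person would: the job done as asked, in the order asked, and still so for the second after the job is handed in, while the arm keeps its last pose, push and grip.
It also fails if it takes over 58 s, if anything falls off the work surface, if the arm or the gripper's body presses on something with over 40 N, if the wrist force passes 120 N, or if a joint passes its speed limit or range.

ROBOT

A 6-joint arm with a two-finger parallel gripper is mounted at the origin on the work surface. World frame = base frame: x ahead of the robot, y to its left, z up, the work surface at z = 0. Lengths are in mm, angles in rad, forces in N, time in s.
With the tool pointing down it reaches from about 275 to 1000 mm from the base axis. Payload 8.4 kg.
Tool frame: the origin (TCP) lies midway between the tips of the shut fingers; the grasp point (between the pads) lies 19 mm behind it; z points along the fingers, y is the line along which they close (so a half turn about z gives the same grasp; the last joint's range is limited). The gripper opens to 85 mm and grips with 20 to 120 N. Pads are 22 mm wide; open, the fingers measure 114 mm over their backs; the gripper's body (76 mm by 85 mm) begins 54 mm behind the grasp point. The pads swing forward as they close: fully open they stand 13 mm farther back than shut.
Start: joints at [1.209, 0.353, 1.633, -0, 1.155, -0.002], TCP at [220.053, 584.982, 231.281] pointing down, gripper open.
Joint ranges: [-2.63, 2.63], [-0.92, 2.1], [0.06, 2.66], [-1.3, 4.44], [0, 2.69], [-3.02, 3.02]. Speed limits (rad/s): [2.22, 2.22, 2.79, 3.14, 3.14, 3.14].

INTERFACE

Orientations are given as [roll, pitch, yaw] about the fixed x, y, z axes, in that order (R = Rz(yaw) Ry(pitch) Rx(roll)).
In Python, from rig import r gives the robot as it stands.
- The arm moves only by the shell command python3 -m inch 'ROWS' [OPENING] [FORCE]. ROWS is JSON, a list that holds one entry, the list of rows, each a list of 6 numbers: the shift along the tool's x, y, z scaled (see below), then the turn, a rotation vector about the tool's x, y, z scaled (see below). In form: [[[tx, ty, tz, wx, wy, wz], ...]]. A call has 1 to 8 rows; each row is the pose to reach, as a shift and turn from the pose commanded when the call began, along the tool's axes at that moment, turning the shorter way round; what a row does not reach only later rows make up. The controller multiplies each number of a shift by 20 cm and each number of a turn by pi rad. A row lasts 1/12 s, in which the tool goes at most 41.7 mm and 7.16 degrees, less where a joint would pass 70% of its speed; a pose out of reach is approached as far as the arm can. A call with a number of a shift or a turn outside -1 to 1 is refused whole. A call with a gripper value outside its range is refused whole. OPENING is the gripper's target within -1 to 1 (fully open at 1, half-way at 0, shut at -1), set as the call begins (- or left out, the last holds). The fingers move at their own pace and stop on an object; FORCE is the grip in N (left out, the last holds). Time passes only in rows, so rows that repeat a pose let the fingers close. It gives the time, the measured TCP pose, the force, the opening and the grip force at its end, in the units of the state.
- r.sense(): the state, without advancing time (a new reading comes with each control period).
- r.grab_frame(name): name is "scene" or "top"; returns the picture (420x560x3 uint8, red, green, blue); there is no depth.
- r.camera_info(name): a dict with "K" (3x3 intrinsics, pixels), "rvec" (rotation vector, rad) and "tvec" (3), from world to camera coordinates, as OpenCV has them. Camera axes: x right, y down, z forward; pixel columns grow to the right and rows downward; lengths in mm; the calibration is good to about 2 mm. A picture is of the moment at which its call begins. camera_info takes no time and is no camera call.
- r.sign_off(): hands the job in; it is judged then, once.
The state is a dict: "clock": time; "qpos": joint angles; "qvel": joint speeds; "joint_efforts": joint torques, N m; "eef_pos": TCP position; "tcp_rot": TCP orientation; "contact_force": force on the tool from outside, world axes, zero at the start; "wrist_torque": the same for the moment, N m; "opening": opening from 0.0 (shut) to 1.0 (fully open); "grasp_force": force on a finger pad.
Only numpy, scipy, OpenCV 4.12 (cv2) and the standard library are available. Lean on these libraries where they do the work, as an engineer would, in place of code of your own. Each camera call takes 0.05 s, during which the arm holds its last target. There are 200 camera calls.

## Working session

There is one attempt and no reset: what is moved stays moved. The work goes in short steps, Python scripts to look and compute and a shell command to move; the robot and the scene stay as the last step left them, time stands still between calls to the robot, and variables do not carry over. Pictures are saved under pics/ and viewed, at most 10 in all, crops included, and the job is handed in when it is done.

```bash
mkdir -p pics; python3 - <<'E'
from rig import r
import cv2
for n in("scene","top"):
    cv2.imwrite(f"pics/{n}0.png",r.grab_frame(n)[:,:,::-1]); c=r.camera_info(n); print(n,c)
print(r.sense())
E
```

```text
scene {'K': array([[421.20064393,   0.        , 282.5752089 ],
       [  0.        , 421.20064393, 214.4741917 ],
       [  0.        ,   0.        ,   1.        ]]), 'rvec': array([ 1.38224492,  2.2689609 , -0.85930141]), 'tvec': array([ 245.0395971 , -355.7586607 , 1349.90610452])}
top {'K': array([[464.90659064,   0.        , 284.56730875],
       [  0.        , 464.90659064, 210.47153596],
       [  0.        ,   0.        ,   1.        ]]), 'rvec': array([ 2.18286666, -2.15044593,  0.10789168]), 'tvec': array([  25.23637391,  613.48243717, 1054.09788835])}
{'clock': 0.1, 'qpos': array([ 1.20865499e+00,  3.53594353e-01,  1.63406164e+00,  3.73996028e-06,
        1.15521078e+00, -2.39928750e-03]), 'qvel': array([ 7.01787223e-05, -1.04071841e-03, -9.98301425e-04, -1.50453207e-03,
       -2.16097380e-03,  1.63261607e-04]), 'joint_efforts': array([-1.24986160e-03, -6.06352329e+01, -3.42820108e+01, -1.01077744e-04,
        3.86499378e-03,  1.54587532e-06]), 'eef_pos': array([219.8655017 , 584.58772225, 230.62629854]), 'tcp_rot': array([-3.14031855e+00, -6.47664366e-06,  2.78184909e+00]), 'contact_force': array([ 1.17001175,  0.52481873, -0.0746726 ]), 'wrist_torque': array([-0.03396605,  0.02083159,  0.02042882]), 'grasp_force': 0.0, 'opening': 1.002081455546512}
```

View pics/scene0.png

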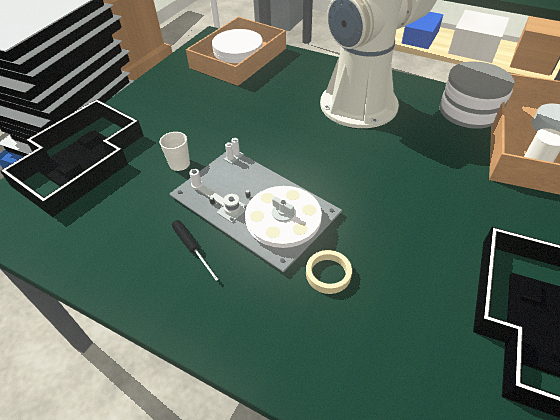

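View pics/top0.png

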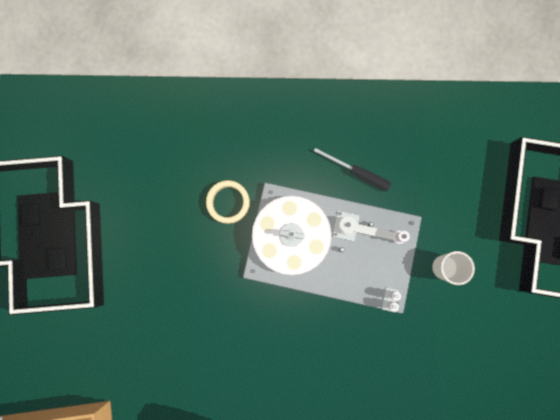

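The top view shows the plate with corners near (263,184), (421,216), (404,312) and (245,279). The reel is at (291,235), with the nut bar near (290,234) lying roughly along image x, and the arm roller is at (403,236). The cup is at (456,268), just to the right of the plate.

```bash
cat > h.py <<'E'
from rig import r
import cv2, numpy as np
def ray(n,uv,z):
    c=r.camera_info(n);R=cv2.Rodrigues(c["rvec"])[0];o=-R.T@c["tvec"]
    d=R.T@np.linalg.inv(c["K"])@np.array([uv[0],uv[1],1.]);return o+d*(z-o[2])/d[2]
def px(n,p):
    c=r.camera_info(n);return cv2.projectPoints(np.array([p],float),c["rvec"],c["tvec"],c["K"],None)[0].ravel()
E
python3 - <<'E'
from h import *
im=cv2.imread("pics/top0.png"); hsv=cv2.cvtColor(im,cv2.COLOR_BGR2HSV)
m=((hsv[...,1]<60)&(hsv[...,2]>70)).astype(np.uint8); m[:150]=0;m[330:]=0;m[:,:235]=0;m[:,430:]=0
m=cv2.morphologyEx(m,cv2.MORPH_CLOSE,np.ones((9,9)))
c=max(cv2.findContours(m,0,2)[0],key=cv2.contourArea)
box=cv2.boxPoints(cv2.minAreaRect(c)); W=np.array([ray("top",p,18) for p in box]);print(box,W.round(0),[np.linalg.norm(W[i]-W[i-1]).round() for i in range(4)])
c0=W.mean(0)[:2]
e=max([W[i]-W[i-1] for i in range(4)],key=np.linalg.norm)[:2]; e=e*np.sign(e[1]); e/=np.linalg.norm(e); ex=np.array([e[1],-e[0]])
S=lambda x,y:c0+ex*x+e*y
print("yaw",np.arctan2(ex[1],ex[0]),"c",c0,"hub",S(10,90),"pivot",S(60,-30),"roller0",S(60,-155))
# reel
m=(hsv[...,2]>215).astype(np.uint8); m[:,340:]=0;m[:,:245]=0;m[:180]=0;m[300:]=0
c=max(cv2.findContours(m,0,2)[0],key=cv2.contourArea);(u,v),q=cv2.minEnclosingCircle(c);print("reel",u,v,q,ray("top",(u,v),49))
for n,z in(("hub",73),("roller",75)):
    p=S(10,90) if n=="hub" else S(60,-155); print(n,px("top",[*p,z]),px("scene",[*p,z]))
a=cv2.resize(im[200:270,250:335],None,fx=8,fy=8,interpolation=2)[:560]
b=cv2.resize(cv2.imread("pics/scene0.png")[180:250,240:330],None,fx=8,fy=8,interpolation=2)
cv2.imwrite("pics/a.png",a);cv2.imwrite("pics/b.png",b)
E
```

```text
[[214.5874  272.17627]
 [236.43188 174.60416]
 [424.44122 216.69583]
 [402.59674 314.26794]] [[ 467.  196.   18.]
 [ 699.  151.   18.]
 [ 605. -296.   18.]
 [ 377. -242.   18.]] [np.float64(447.0), np.float64(236.0), np.float64(456.0), np.float64(233.0)]
yaw -0.20791131806579932 c [537.00951365 -47.85683251] hub [565.37165413  38.14077785] pivot [589.52486537 -89.5957572 ] roller0 [ 563.72278398 -211.90378064]
reel 291.5 235.0 39.601234436035156 [555.12699234  17.64117211  49.        ]
hub [282.52589125 229.74057012] [289.17247093 210.53261851]
roller [394.63672689 232.09677308] [199.02157234 175.20371764]
```

View pics/a.png

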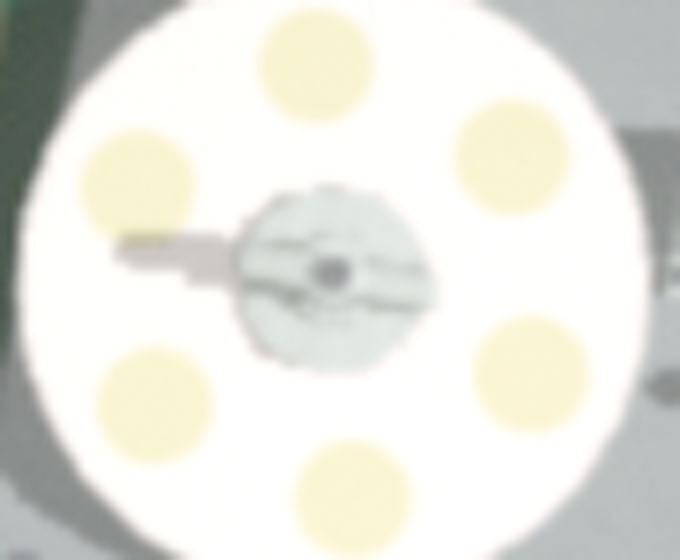

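View pics/b.png

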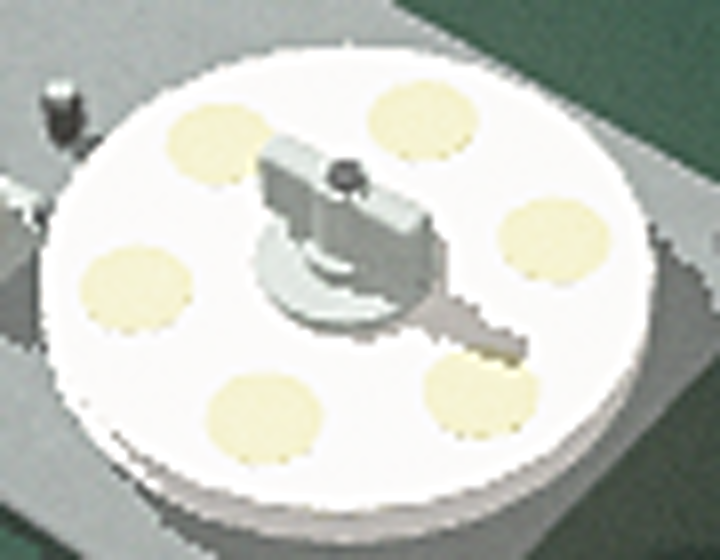

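The crops show the bar's top face running from (273.7,198.1) to (293.1,206.9) in the scene image. In the top image it runs from about (280,232) to (304,236), with the hub bolt at (291.3,233.9). The rectangle fit was thrown off by the tape roll, so I'll redo it with that excluded.

```bash
python3 - <<'E'
from h import *
a,b=ray("scene",(273.7,198.1),86),ray("scene",(293.1,206.9),86);print("bar scene",a,b,(a+b)/2,np.linalg.norm(a-b),np.arctan2(*(b-a)[1::-1]))
a,b=ray("top",(280,232),86),ray("top",(304,236),86);print("bar top",a,b,np.linalg.norm(a-b),np.arctan2(*(a-b)[1::-1]),ray("top",(291.3,233.9),88))
P=np.array([[263,184],[421,216],[404,312],[245,279]]);W=np.array([ray("top",p,18)[:2] for p in P]);print(W)
ST=np.array([[115,190],[115,-190],[-115,-190],[-115,190]],float)
hub=ray("top",(291.5,235),49)[:2]
A=np.vstack([ST,[[10,90]]]);B=np.vstack([W,hub])
M,_=cv2.estimateAffinePartial2D(A,B);print(M,np.hypot(M[0,0],M[1,0]))
t=np.arctan2(M[1,0],M[0,0]);R=np.array([[np.cos(t),-np.sin(t)],[np.sin(t),np.cos(t)]])
T=B.mean(0)-R@A.mean(0)
S=lambda x,y:R@[x,y]+T
print("yaw",t,"T",T,"res",(A@R.T+T-B).round(1))
q=-1.3
for n,p in dict(hub=(10,90),piv=(60,-30),rol=(60,-155),fwd=(60-125*np.sin(1.3),-30-125*np.cos(1.3)),stop=(3,-30)).items(): print(n,S(*p),px("top",[*S(*p),75]),px("scene",[*S(*p),75]))
print("roller top pix",ray("top",(403.5,236),75), "scene",ray("scene",(195.5,172),75))
print("guide",S(-73,-165),S(-97,-165)); print("cup",ray("top",(457,268),85))
E
```

```text
bar scene [557.67764932  -5.59846304  86.        ] [561.8567901   46.35248451  86.        ] [559.76721971  20.37701074  86.        ] 52.11876983250269 1.490525204013435
bar top [559.49358902  43.5322193   86.        ] [551.45970746  -9.53395434  86.        ] 53.67086767660964 1.4205436786095709 [555.56605555  18.55435869  88.        ]
[[ 677.01407258   86.74523787]
 [ 606.10830334 -287.71098162]
 [ 382.66205067 -245.09720509]
 [ 452.56892874  124.23768446]]
[[ 9.72109541e-01  1.84412133e-01  5.29390055e+02]
 [-1.84412133e-01  9.72109541e-01 -8.16923543e+01]] 0.9894467110485975
yaw -0.18747531604498505 T [529.37629089 -78.14866281] res [[ 0.8  0.3]
 [ 0.8  1.5]
 [-1.7  1.7]
 [-0.8  5.7]
 [ 0.8 -9.2]]
hub [555.97518411   8.41055899] [295.78368618 234.09275951] [279.54729631 202.87528073]
piv [ 582.73359437 -118.80574296] [352.86035808 222.97294334] [226.75672018 192.45895893]
rol [ 559.4362137 -241.6154822] [407.99983934 234.21831734] [190.19655396 170.41497648]
fwd [ 458.16724283 -129.2088225 ] [357.57689242 279.33229365] [249.77174066 159.54509131]
stop [ 526.73235327 -108.18213737] [348.07796518 248.03279526] [242.87043388 179.03853869]
roller top pix [ 555.31604944 -231.55178788   75.        ] scene [ 558.20377151 -226.39412522   75.        ]
guide [ 426.90286068 -226.65184831] [ 403.32339075 -222.17875122]
cup [ 486.47467197 -345.30859456   85.        ]
```

```bash
cat >> h.py <<'E'
from scipy.spatial.transform import Rotation as Ro
def rows(x,y,z,yaw):
    s=r.sense();R=Ro.from_euler("xyz",s["tcp_rot"]);T=Ro.from_euler("xyz",[np.pi,0,yaw])
    print("row",(R.inv().apply(np.array([x,y,z])-s["eef_pos"])/200).round(3),((R.inv()*T).as_rotvec()/np.pi).round(4))
def st():
    s=r.sense();print({k:np.round(s[k],3).tolist() for k in("clock","eef_pos","tcp_rot","contact_force","wrist_torque","opening","grasp_force")})
E
python3 -c "
from h import *
rows(557,19,120,1.45)"
```

```text
row [-2.573 -2.053  0.556] [-3.000e-04  3.000e-04  4.239e-01]
```

```bash
A='[[[-0.86,-0.684,0.1,0,0,0],[-0.86,-0.684,0.1,0,0,0],[-0.86,-0.684,0.1,0,0,0],[-0.86,-0.684,0.1,0,0,0],[-0.86,-0.684,0.1,0,0,0],[-0.86,-0.684,0.1,0,0,0],[-0.86,-0.684,0.1,0,0,0]]]' ; unset A
python3 -m inch '[[[-0.86,-0.684,0.1,0,0,0],[-0.86,-0.684,0.1,0,0,0],[-0.86,-0.684,0.1,0,0,0],[-0.86,-0.684,0.1,0,0,0],[-0.86,-0.684,0.1,0,0,0],[-0.86,-0.684,0.1,0,0,0]]]' 1 40
python3 -m inch '[[[-0.86,-0.684,0.1,0,0,0],[-0.86,-0.684,0.1,0,0,0],[-0.86,-0.684,0.1,0,0,0],[-0.86,-0.684,0.1,0,0,0],[-0.86,-0.684,0.1,0,0,0],[-0.86,-0.684,0.1,0,0,0]]]'
python3 -m inch '[[[-0.86,-0.684,0.1,0,0,0],[-0.86,-0.684,0.1,0,0,0],[-0.86,-0.684,0.1,0,0,0],[-0.86,-0.684,0.1,0,0,0],[-0.86,-0.684,0.1,0,0,0],[-0.86,-0.684,0.1,0,0,0]]]'
python3 -m inch '[[[0,0,0,0,0,0.2],[0,0,0,0,0,0.424],[0,0,0,0,0,0.424],[0,0,0,0,0,0.424],[0,0,0,0,0,0.424],[0,0,0,0,0,0.424],[0,0,0,0,0,0.424],[0,0,0,0,0,0.424]]]'
python3 -c "
from h import *
st();rows(557,19,120,1.45)"
```

```text
clock: 0.6
eef_pos: [334.0, 391.7, 210.3]
tcp_rot: [-3.138, 0.0, 2.78]
contact_force: [0.7, 0.3, -0.2]
opening: 1.002
grasp_force: 0.0
clock: 1.1
eef_pos: [447.3, 203.9, 190.8]
tcp_rot: [-3.14, 0.001, 2.78]
contact_force: [-0.1, 0.6, -0.4]
opening: 0.998
grasp_force: 0.0
clock: 1.6
eef_pos: [560.9, 15.3, 170.8]
tcp_rot: [-3.141, 0.001, 2.78]
contact_force: [0.3, 0.4, 0.8]
opening: 1.001
grasp_force: 0.0
clock: 2.27
eef_pos: [558.2, 20.0, 171.1]
tcp_rot: [-3.141, -0.0, 1.776]
contact_force: [0.7, 0.2, 0.7]
opening: 0.997
grasp_force: 0.0
{'clock': 2.267, 'eef_pos': [558.241, 20.018, 171.07], 'tcp_rot': [-3.141, -0.0, 1.776], 'contact_force': [0.693, 0.153, 0.725], 'wrist_torque': [-0.04, -0.019, 0.046], 'opening': 0.997, 'grasp_force': 0.0}
row [-0.004 -0.007  0.255] [-2.000e-04 -1.000e-04  1.037e-01]
```

```bash
python3 -m inch '[[[-0.004,-0.007,0.25,0,0,0.1037],[-0.004,-0.007,0.25,0,0,0.1037],[-0.004,-0.007,0.25,0,0,0.1037],[-0.004,-0.007,0.35,0,0,0.1037],[-0.004,-0.007,0.45,0,0,0.1037],[-0.004,-0.007,0.555,0,0,0.1037],[-0.004,-0.007,0.555,0,0,0.1037]]]' 1 40
python3 -c "
from h import *
st()
cv2.imwrite('pics/c.png',np.hstack([cv2.resize(r.grab_frame('scene')[150:270,220:350,::-1],None,fx=4,fy=4)]))"
```

```text
clock: 2.85
eef_pos: [554.6, 18.8, 56.9]
tcp_rot: [-3.136, 0.001, 1.456]
contact_force: [-1.3, 0.3, 0.1]
opening: 1.001
grasp_force: 0.0
{'clock': 2.85, 'eef_pos': [554.616, 18.759, 56.893], 'tcp_rot': [-3.136, 0.001, 1.456], 'contact_force': [-1.306, 0.281, 0.116], 'wrist_torque': [0.028, 0.028, -0.018], 'opening': 1.001, 'grasp_force': 0.0}
```

View pics/c.png

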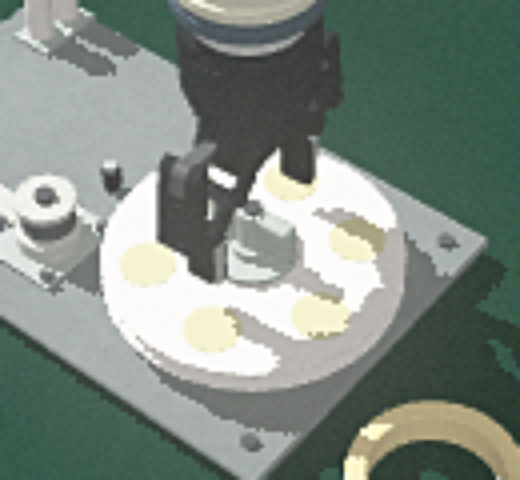

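The fingers straddle the nut bar: pads at about (205,230) and (298,160) in the crop, bar at about (262,240). I'll close on it now.

```bash
python3 -m inch '[[[0,0,-0.015,0,0,0],[0,0,-0.015,0,0,0],[0,0,-0.015,0,0,0],[0,0,-0.015,0,0,0],[0,0,-0.015,0,0,0],[0,0,-0.015,0,0,0],[0,0,-0.015,0,0,0],[0,0,-0.015,0,0,0]]]' -1 40
python3 -m inch '[[[0,0,0,0,0,0],[0,0,0,0,0,0],[0,0,0,0,0,0],[0,0,0,0,0,0],[0,0,0,0,0,0],[0,0,0,0,0,0]]]'
python3 -c "
from h import *
st()"
```

```text
clock: 3.57
eef_pos: [557.0, 18.1, 63.9]
tcp_rot: [-3.141, 0.0, 1.456]
contact_force: [-3.6, 0.1, 7.9]
opening: 0.133
grasp_force: 39.4
clock: 4.07
eef_pos: [557.0, 18.1, 63.9]
tcp_rot: [-3.141, 0.0, 1.456]
contact_force: [-3.2, 0.0, 7.1]
opening: 0.133
grasp_force: 39.4
{'clock': 4.067, 'eef_pos': [556.952, 18.064, 63.895], 'tcp_rot': [-3.141, 0.0, 1.456], 'contact_force': [-3.219, 0.016, 7.069], 'wrist_torque': [-0.021, 0.549, -0.048], 'opening': 0.133, 'grasp_force': 39.425}
```

```bash
python3 -m inch '[[[0,0,0,0,0,0.02],[0,0,0,0,0,0.05],[0,0,0,0,0,0.08],[0,0,0,0,0,0.11],[0,0,0,0,0,0.14],[0,0,0,0,0,0.17],[0,0,0,0,0,0.2],[0,0,0,0,0,0.2]]]'
python3 -c "
from h import *
st()"
python3 -m inch '[[[0,0,0,0,0,0.03],[0,0,0,0,0,0.06],[0,0,0,0,0,0.09],[0,0,0,0,0,0.12],[0,0,0,0,0,0.15],[0,0,0,0,0,0.18],[0,0,0,0,0,0.2],[0,0,0,0,0,0.2]]]'
python3 -c "
from h import *
st()"
```

```text
clock: 4.73
eef_pos: [556.7, 18.1, 63.9]
tcp_rot: [-3.141, 0.001, 0.822]
contact_force: [-3.9, -0.1, 8.1]
opening: 0.131
grasp_force: 39.6
{'clock': 4.733, 'eef_pos': [556.723, 18.148, 63.892], 'tcp_rot': [-3.141, 0.001, 0.822], 'contact_force': [-3.854, -0.144, 8.133], 'wrist_torque': [0.092, 0.675, -0.087], 'opening': 0.131, 'grasp_force': 39.628}
clock: 5.4
eef_pos: [556.6, 18.3, 63.9]
tcp_rot: [-3.141, 0.001, 0.195]
contact_force: [-5.8, 1.9, 10.3]
opening: 0.13
grasp_force: 39.7
{'clock': 5.4, 'eef_pos': [556.578, 18.345, 63.884], 'tcp_rot': [-3.141, 0.001, 0.195], 'contact_force': [-5.844, 1.912, 10.285], 'wrist_torque': [0.295, 0.821, -0.077], 'opening': 0.13, 'grasp_force': 39.694}
```

```bash
python3 -m inch '[[[0,0,0,0,0,0.01],[0,0,0,0,0,0.02],[0,0,0,0,0,0.03],[0,0,0,0,0,0.04],[0,0,0,0,0,0.04]]]' - 25
python3 -c "
from h import *
st()"
python3 -m inch '[[[0,0,0,0,0,0.01],[0,0,0,0,0,0.02],[0,0,0,0,0,0.03],[0,0,0,0,0,0.03]]]'
python3 -c "
from h import *
st();cv2.imwrite('pics/d.png',np.hstack([cv2.resize(r.grab_frame('scene')[150:270,220:350,::-1],None,fx=4,fy=4)]))"
```

```text
clock: 5.82
eef_pos: [556.5, 18.4, 63.9]
tcp_rot: [-3.141, 0.001, 0.071]
contact_force: [-5.3, 1.2, 9.5]
opening: 0.129
grasp_force: 39.7
{'clock': 5.817, 'eef_pos': [556.541, 18.437, 63.873], 'tcp_rot': [-3.141, 0.001, 0.071], 'contact_force': [-5.305, 1.211, 9.492], 'wrist_torque': [0.345, 0.794, -0.063], 'opening': 0.129, 'grasp_force': 39.702}
clock: 6.15
eef_pos: [556.5, 18.5, 63.9]
tcp_rot: [-3.141, 0.001, -0.023]
contact_force: [-4.7, 2.9, 9.5]
opening: 0.13
grasp_force: 39.7
{'clock': 6.15, 'eef_pos': [556.527, 18.458, 63.862], 'tcp_rot': [-3.141, 0.001, -0.023], 'contact_force': [-4.702, 2.869, 9.504], 'wrist_torque': [0.394, 0.793, -0.031], 'opening': 0.13, 'grasp_force': 39.702}
```

View pics/d.png

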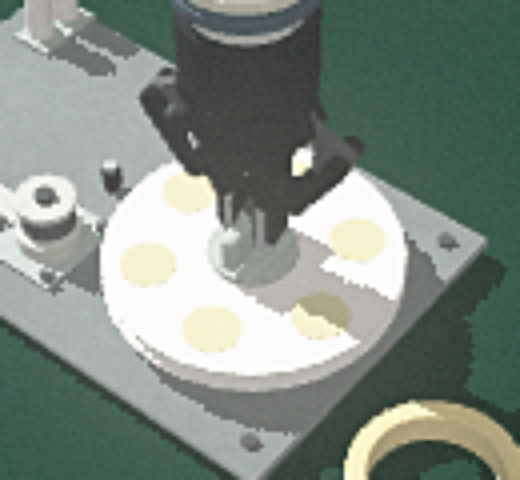

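The bar has turned with the gripper, and the reel hasn't moved: its spots are still at (148,265), (212,328) and (188,192). I'll keep turning in small steps at lower grip force.

```bash
python3 -m inch '[[[0,0,0,0,0,0.01],[0,0,0,0,0,0.02],[0,0,0,0,0,0.03],[0,0,0,0,0,0.03]]]' -1 25
python3 -c "
from h import *
st()"
python3 -m inch '[[[0,0,0,0,0,0.01],[0,0,0,0,0,0.02],[0,0,0,0,0,0.03],[0,0,0,0,0,0.03]]]'
python3 -c "
from h import *
st()"
python3 -m inch '[[[0,0,0,0,0,0.01],[0,0,0,0,0,0.02],[0,0,0,0,0,0.03],[0,0,0,0,0,0.03]]]'
python3 -c "
from h import *
st()"
```

```text
clock: 6.53
eef_pos: [556.6, 18.5, 63.9]
tcp_rot: [-3.141, 0.001, -0.117]
contact_force: [-4.5, 2.2, 8.4]
opening: 0.135
grasp_force: 39.7
{'clock': 6.533, 'eef_pos': [556.561, 18.508, 63.896], 'tcp_rot': [-3.141, 0.001, -0.117], 'contact_force': [-4.533, 2.212, 8.365], 'wrist_torque': [0.443, 0.785, -0.071], 'opening': 0.135, 'grasp_force': 39.7}
clock: 6.87
eef_pos: [556.6, 18.6, 63.9]
tcp_rot: [-3.141, 0.001, -0.211]
contact_force: [-5.2, 4.1, 9.3]
opening: 0.131
grasp_force: 39.7
{'clock': 6.867, 'eef_pos': [556.586, 18.565, 63.895], 'tcp_rot': [-3.141, 0.001, -0.211], 'contact_force': [-5.234, 4.094, 9.319], 'wrist_torque': [0.516, 0.836, -0.048], 'opening': 0.131, 'grasp_force': 39.696}
clock: 7.2
eef_pos: [556.7, 18.5, 63.9]
tcp_rot: [-3.141, 0.001, -0.305]
contact_force: [-4.9, 3.3, 9.4]
opening: 0.136
grasp_force: 39.6
{'clock': 7.2, 'eef_pos': [556.67, 18.544, 63.895], 'tcp_rot': [-3.141, 0.001, -0.305], 'contact_force': [-4.863, 3.297, 9.43], 'wrist_torque': [0.465, 0.726, 0.133], 'opening': 0.136, 'grasp_force': 39.609}
```

```bash
python3 -m inch '[[[0,0,0,0,0,0.004],[0,0,0,0,0,0.008],[0,0,0,0,0,0.008]]]'
python3 -c "
from h import *
st()"
python3 -m inch '[[[0,0,0,0,0,0.004],[0,0,0,0,0,0.008],[0,0,0,0,0,0.008]]]'
python3 -c "
from h import *
st();cv2.imwrite('pics/e.png',np.hstack([cv2.resize(r.grab_frame('scene')[150:270,220:350,::-1],None,fx=4,fy=4)]))"
```

```text
clock: 7.45
eef_pos: [556.7, 18.6, 63.9]
tcp_rot: [3.142, 0.001, -0.328]
contact_force: [-4.9, 4.1, 9.6]
opening: 0.131
grasp_force: 39.9
{'clock': 7.45, 'eef_pos': [556.67, 18.557, 63.893], 'tcp_rot': [3.142, 0.001, -0.328], 'contact_force': [-4.911, 4.11, 9.632], 'wrist_torque': [0.518, 0.706, 0.506], 'opening': 0.131, 'grasp_force': 39.948}
clock: 7.7
eef_pos: [556.7, 18.5, 63.9]
tcp_rot: [3.142, 0.001, -0.353]
contact_force: [-5.1, 3.2, 9.1]
opening: 0.132
grasp_force: 40.0
{'clock': 7.7, 'eef_pos': [556.665, 18.543, 63.89], 'tcp_rot': [3.142, 0.001, -0.353], 'contact_force': [-5.136, 3.157, 9.066], 'wrist_torque': [0.552, 0.687, 0.542], 'opening': 0.132, 'grasp_force': 39.952}
```

```bash
python3 -m inch '[[[0,0,0,0,0,0],[0,0,0,0,0,0],[0,0,0,0,0,0],[0,0,0,0,0,0],[0,0,0,0,0,0],[0,0,0,0,0,0],[0,0,0,0,0,0],[0,0,0,0,0,0]]]' 1 40
python3 -m inch '[[[0,0,-0.1,0,0,0],[0,0,-0.3,0,0,0],[0,0,-0.45,0,0,0],[0,0,-0.45,0,0,0],[0,0,-0.45,0,0,-0.04],[0,0,-0.45,0,0,-0.08],[0,0,-0.45,0,0,-0.12],[0,0,-0.45,0,0,-0.15]]]'
python3 -m inch '[[[0,0,0,0,0,-0.2],[0,0,0,0,0,-0.4],[0,0,0,0,0,-0.4],[0,0,0,0,0,-0.4],[0,0,0,0,0,-0.4],[0,0,0,0,0,-0.4],[0,0,0,0,0,-0.4],[0,0,0,0,0,-0.4]]]'
python3 -c "
from h import *
st();rows(556,-230,150,1.374)"
```

```text
clock: 8.42
eef_pos: [557.3, 18.1, 63.2]
tcp_rot: [3.142, 0.0, -0.354]
contact_force: [-0.3, -0.1, -0.1]
opening: 0.998
grasp_force: 0.0
clock: 9.08
eef_pos: [557.2, 18.1, 153.0]
tcp_rot: [3.142, 0.0, 0.124]
contact_force: [-0.3, 0.0, -0.3]
opening: 0.996
grasp_force: 0.0
clock: 9.75
eef_pos: [557.1, 18.1, 152.9]
tcp_rot: [-3.141, 0.0, 1.124]
contact_force: [-0.7, 0.1, 0.1]
opening: 0.999
grasp_force: 0.0
{'clock': 9.75, 'eef_pos': [557.149, 18.111, 152.85], 'tcp_rot': [-3.141, 0.0, 1.124], 'contact_force': [-0.684, 0.058, 0.126], 'wrist_torque': [0.023, 0.005, 0.027], 'opening': 0.999, 'grasp_force': 0.0}
row [-1.121  0.531  0.014] [-0.0001  0.     -0.0796]
```

```bash
python3 -m inch '[[[-0.2,0.1,0,0,0,-0.03],[-0.4,0.2,0,0,0,-0.06],[-0.6,0.28,0,0,0,-0.08],[-0.98,0.464,0,0,0,-0.08],[-0.98,0.464,0,0,0,-0.08],[-0.98,0.464,0,0,0,-0.08],[-0.98,0.464,0,0,0,-0.08],[-0.98,0.464,0,0,0,-0.08]]]'
python3 -c "
from h import *
st();rows(556,-230,150,1.374)
a=cv2.resize(r.grab_frame('scene')[130:250,170:330,::-1],None,fx=4.9,fy=4.9,interpolation=2)
cv2.imwrite('pics/f.png',a);print(px('scene',[556,-230,75]))"
```

```text
clock: 10.42
eef_pos: [554.5, -198.7, 152.8]
tcp_rot: [-3.141, -0.001, 1.367]
contact_force: [-0.4, 0.9, 0.2]
opening: 1.0
grasp_force: 0.0
{'clock': 10.417, 'eef_pos': [554.535, -198.745, 152.762], 'tcp_rot': [-3.141, -0.001, 1.367], 'contact_force': [-0.412, 0.882, 0.244], 'wrist_torque': [-0.02, 0.034, 0.013], 'opening': 1.0, 'grasp_force': 0.0}
row [-0.152  0.039  0.014] [-0.0003 -0.0002 -0.0022]
[194.82689688 171.00434678]
```

View pics/f.png

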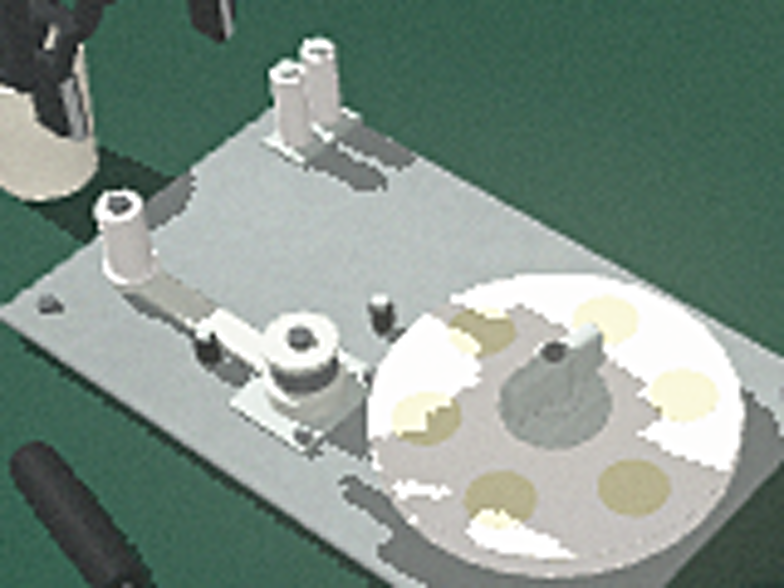

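The roller top is at crop (121,205), which is full-frame (194.7,171.8). That matches the prediction of (194.8,171.0) for (556,-230). The nut bar now points toward the robot and right, and nothing else has been disturbed. Next I'll descend on the roller.

```bash
python3 -m inch '[[[-0.152,0.039,0.1,0,0,0],[-0.152,0.039,0.25,0,0,0],[-0.152,0.039,0.4,0,0,0],[-0.152,0.039,0.5,0,0,0],[-0.152,0.039,0.55,0,0,0],[-0.152,0.039,0.55,0,0,0],[-0.152,0.039,0.55,0,0,0]]]' 1 60
python3 -m inch '[[[0,0,0,0,0,0],[0,0,0,0,0,0],[0,0,0,0,0,0],[0,0,0,0,0,0],[0,0,0,0,0,0],[0,0,0,0,0,0],[0,0,0,0,0,0],[0,0,0,0,0,0]]]' -1 60
python3 -c "
from h import *
st()"
```

```text
clock: 11.05
eef_pos: [556.8, -229.0, 43.5]
tcp_rot: [-3.141, -0.0, 1.37]
contact_force: [1.1, 0.2, -0.2]
opening: 1.001
grasp_force: 0.0
clock: 11.72
eef_pos: [557.1, -230.3, 44.0]
tcp_rot: [3.14, 0.0, 1.369]
contact_force: [0.2, -0.1, 6.5]
opening: 0.266
grasp_force: 58.5
{'clock': 11.717, 'eef_pos': [557.1, -230.338, 44.013], 'tcp_rot': [3.14, 0.0, 1.369], 'contact_force': [0.195, -0.051, 6.452], 'wrist_torque': [0.07, 0.096, 0.002], 'opening': 0.266, 'grasp_force': 58.477}
```

```bash
python3 -m inch '[[[0.001,-0.031,0,0,0,0.016],[0.003,-0.062,0,0,0,0.032],[0.007,-0.093,0,0,0,0.048],[0.0125,-0.124,0,0,0,0.064],[0.019,-0.155,0,0,0,0.08],[0.028,-0.185,0,0,0,0.095],[0.038,-0.214,0,0,0,0.111],[0.049,-0.243,0,0,0,0.127]]]'
python3 -c "
from h import *
st()"
```

```text
clock: 12.38
eef_pos: [512.5, -211.6, 44.1]
tcp_rot: [3.137, -0.001, 0.968]
contact_force: [4.5, -1.2, 2.9]
opening: 0.262
grasp_force: 58.6
{'clock': 12.383, 'eef_pos': [512.495, -211.572, 44.116], 'tcp_rot': [3.137, -0.001, 0.968], 'contact_force': [4.483, -1.175, 2.85], 'wrist_torque': [-0.27, -0.61, 0.005], 'opening': 0.262, 'grasp_force': 58.647}
```

```bash
python3 -m inch '[[[0.001,-0.031,0,0,0,0.016],[0.003,-0.062,0,0,0,0.032],[0.007,-0.093,0,0,0,0.048],[0.0125,-0.124,0,0,0,0.064],[0.019,-0.155,0,0,0,0.08],[0.028,-0.185,0,0,0,0.095],[0.038,-0.214,0,0,0,0.111],[0.049,-0.243,0,0,0,0.127]]]'
python3 -c "
from h import *
st()"
python3 -m inch '[[[0.001,-0.031,0,0,0,0.016],[0.003,-0.062,0,0,0,0.032],[0.007,-0.093,0,0,0,0.048],[0.0125,-0.124,0,0,0,0.064],[0.019,-0.155,0,0,0,0.08],[0.028,-0.185,0,0,0,0.095],[0.028,-0.185,0,0,0,0.095]]]'
python3 -c "
from h import *
st()"
```

```text
clock: 13.05
eef_pos: [478.0, -176.3, 44.1]
tcp_rot: [3.138, -0.002, 0.569]
contact_force: [4.8, -5.7, 2.5]
opening: 0.261
grasp_force: 58.6
{'clock': 13.05, 'eef_pos': [478.029, -176.312, 44.117], 'tcp_rot': [3.138, -0.002, 0.569], 'contact_force': [4.828, -5.72, 2.472], 'wrist_torque': [-0.798, -0.486, 0.01], 'opening': 0.261, 'grasp_force': 58.63}
clock: 13.63
eef_pos: [462.5, -141.6, 44.1]
tcp_rot: [3.139, -0.003, 0.271]
contact_force: [1.1, -7.2, 3.2]
opening: 0.263
grasp_force: 58.7
{'clock': 13.633, 'eef_pos': [462.525, -141.6, 44.084], 'tcp_rot': [3.139, -0.003, 0.271], 'contact_force': [1.072, -7.192, 3.237], 'wrist_torque': [-1.167, -0.198, -0.015], 'opening': 0.263, 'grasp_force': 58.72}
```

```bash
python3 -m inch '[[[0.001,-0.031,0,0,0,0.016],[0.003,-0.062,0,0,0,0.032],[0.005,-0.08,0,0,0,0.041],[0.005,-0.08,0,0,0,0.041]]]'
python3 -m inch '[[[0,-0.015,0,0,0,0.008],[0.001,-0.031,0,0,0,0.016],[0.001,-0.031,0,0,0,0.016]]]'
python3 -c "
from h import *
st()"
python3 -m inch '[[[0,-0.015,0,0,0,0.008],[0,-0.015,0,0,0,0.008]]]'
python3 -c "
from h import *
st()"
```

```text
clock: 13.97
eef_pos: [459.3, -126.2, 44.0]
tcp_rot: [3.139, -0.003, 0.143]
contact_force: [1.2, -7.2, 4.2]
opening: 0.26
grasp_force: 58.8
clock: 14.22
eef_pos: [458.6, -120.2, 44.0]
tcp_rot: [3.139, -0.003, 0.093]
contact_force: [2.1, -7.8, 4.6]
opening: 0.265
grasp_force: 58.8
{'clock': 14.217, 'eef_pos': [458.623, -120.176, 44.039], 'tcp_rot': [3.139, -0.003, 0.093], 'contact_force': [2.131, -7.782, 4.645], 'wrist_torque': [-1.291, -0.16, 0.044], 'opening': 0.265, 'grasp_force': 58.827}
clock: 14.38
eef_pos: [458.4, -117.4, 44.1]
tcp_rot: [3.139, -0.003, 0.068]
contact_force: [1.9, -7.7, 3.2]
opening: 0.263
grasp_force: 59.0
{'clock': 14.383, 'eef_pos': [458.406, -117.417, 44.064], 'tcp_rot': [3.139, -0.003, 0.068], 'contact_force': [1.862, -7.657, 3.157], 'wrist_torque': [-1.251, -0.218, -0.074], 'opening': 0.263, 'grasp_force': 58.973}
```

Force is still at spring level, so I'll take 3 mm steps until the stop shows.

```bash
python3 -m inch '[[[0,-0.012,0,0,0,0.006],[0,-0.012,0,0,0,0.006],[0,-0.012,0,0,0,0.006]]]'
python3 -m inch '[[[0,-0.012,0,0,0,0.006],[0,-0.012,0,0,0,0.006],[0,-0.012,0,0,0,0.006]]]'
python3 -m inch '[[[0,-0.012,0,0,0,0.006],[0,-0.012,0,0,0,0.006],[0,-0.012,0,0,0,0.006]]]'
```

```text
clock: 14.63
eef_pos: [458.5, -116.9, 44.1]
tcp_rot: [3.137, -0.004, 0.052]
contact_force: [0.4, -23.4, 1.5]
opening: 0.266
grasp_force: 59.5
clock: 14.88
eef_pos: [458.6, -116.5, 44.2]
tcp_rot: [3.134, -0.004, 0.035]
contact_force: [-2.6, -39.3, 0.2]
opening: 0.261
grasp_force: 60.0
clock: 15.13
eef_pos: [458.7, -115.8, 44.4]
tcp_rot: [3.131, -0.005, 0.017]
contact_force: [-4.6, -55.0, -0.4]
opening: 0.262
grasp_force: 60.7
```

The stop is reached: position holds while force climbs. I'll ease off to a moderate push and look.

```bash
python3 -m inch '[[[0,0.025,0,0,0,0],[0,0.025,0,0,0,0],[0,0.025,0,0,0,0],[0,0.025,0,0,0,0],[0,0.025,0,0,0,0],[0,0.025,0,0,0,0]]]'
python3 -c "
from h import *
st()
a=cv2.resize(r.grab_frame('scene')[110:290,150:360,::-1],None,fx=3.3,fy=3.3,interpolation=2)
cv2.imwrite('pics/g.png',a)
cv2.imwrite('pics/h.png',cv2.resize(r.grab_frame('top')[140:330,200:480,::-1],None,fx=2.8,fy=2.8,interpolation=2))"
```

```text
clock: 15.63
eef_pos: [458.5, -116.9, 44.2]
tcp_rot: [3.137, -0.004, 0.014]
contact_force: [1.1, -20.3, 3.5]
opening: 0.263
grasp_force: 60.7
{'clock': 15.633, 'eef_pos': [458.491, -116.91, 44.202], 'tcp_rot': [3.137, -0.004, 0.014], 'contact_force': [1.15, -20.28, 3.503], 'wrist_torque': [-3.275, 0.0, -0.002], 'opening': 0.263, 'grasp_force': 60.669}
```

View pics/g.png

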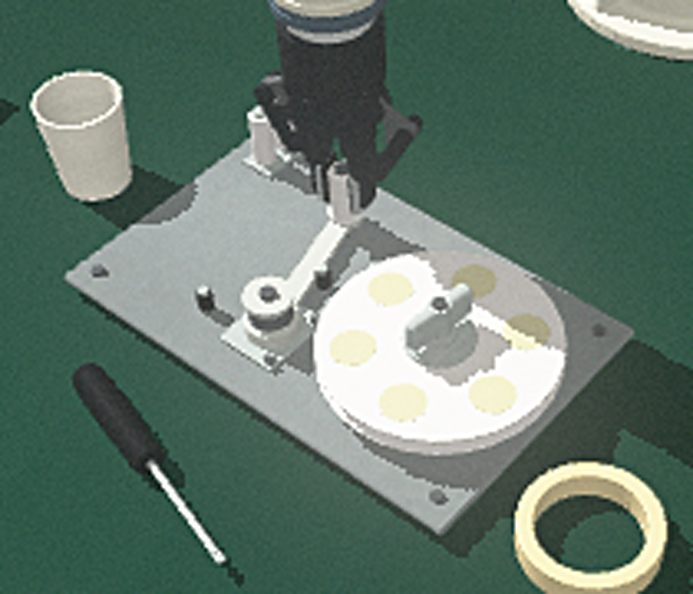

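View pics/h.png

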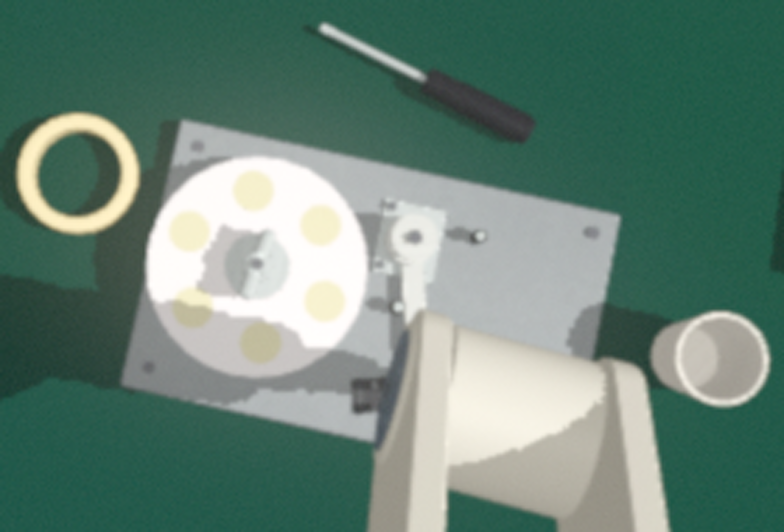

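The arm bar rests against the forward stop post at (323,278) in the scene crop, with the roller held in the fingers at (345,195). In the top crop the nut bar is at about yaw -0.33, where I left it. The cup, tape and screwdriver haven't moved.

```bash
python3 -c "
from rig import r
print(r.sign_off())"
```

```text
the job is handed in; nothing more can be done
None
```

I turned the hub nut clockwise to its hard end, swung the tension arm to its forward stop, and handed in at about 15.7 s with the gripper still holding it there; the cup, tape roll and screwdriver were not touched.

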